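# Draw out the telescoping carafe brush and hold it ready

## Robot

A 6-joint arm with a two-finger parallel gripper is mounted at the origin on the work surface. World frame = base frame: x ahead of the robot, y to its left, z up, the work surface at z = 0. Lengths are in m, angles in rad, forces in N, time in s.
With the tool pointing down it reaches from about 0.325 to 0.85 m from the base axis. Payload 4.4 kg.
Tool frame: the origin (TCP) lies between the finger pads; the fingertips stand bot.tip_extent ahead of it and the grasp point (between the pads) lies 11 mm behind it (bot.tip_extent is the distance from the TCP to the fingertips, in m); z points along the fingers, y is the line along which they close (so a half turn about z gives the same grasp; the last joint's range is limited). The gripper opens to 94 mm and grips with 3 to 60 N. Pads are 16 mm wide; open, the fingers measure 119 mm over their backs; the gripper's body (75 mm by 177 mm) begins 78 mm behind the grasp point.
Start: joints at [-0.15, 0.207, 1.542, -0, 1.393, -0.15], TCP at [0.575, -0, 0.213] pointing down, gripper open.
Joint ranges: [-2.73, 2.73], [-0.86, 2.22], [0.23, 2.46], [-1.11, 4.25], [0.08, 2.63], [-2.82, 2.82]. Speed limits (rad/s): [2.79, 2.79, 3.14, 3.14, 3.14, 3.14].

## Interface

Orientations are given as a unit quaternion [w, x, y, z].
In Python, from station import bot gives the robot as it stands. The module is installed in compiled form; this text tells all that it offers. Calls block until the motion is done:
- bot.movep(position, orientation): joint-space move of the TCP to a pose.
- bot.move_straight(position, attitude=None, speed=0.15, contact_N=None): straight line of the TCP; attitude=None keeps the orientation; speed is the mean speed in m/s. With contact_N (N) it stops when the force on the tool has changed by that much, and returns True; else False.
- bot.goto_joints(angles): joint-space move.
- bot.move_gripper(opening, newtons=None): finger opening in m; newtons is the grip in N (None keeps the last); returns when the fingers have stopped.
- bot.sleep(seconds).
- bot.solve_ik(position, orientation): joint angles nearest the present ones, or None.
- bot.read_state(): the state.
- bot.read_camera(name): name is "scene" or "side" or "wrist"; returns the picture (384x512x3 uint8, red, green, blue); there is no depth.
- bot.camera_info(name): a dict with "fov_y" (degrees; the focal length in pixels is half the picture's height over the tangent of half this angle, whatever the lens; pixels are square), "cx", "cy" (the principal point, pixels), "R" (3x3) and "t" (3): a world point X has camera coordinates R X + t. Camera axes: x right, y down, z forward; pixel columns grow to the right and rows downward; lengths in m; the calibration is good to about 2 mm. A picture is of the moment at which its call begins: read the wrist's pose just before it. camera_info takes no time and is no camera call; for the wrist camera it gives the pose at the moment of the call.
A pose or a line that the arm cannot do raises bot.IKError and nothing moves.
- bot.job_done(): hands the job in; it is judged then, once.
The state is a dict: "t": time; "joint_pos": joint angles; "qvel": joint speeds; "tau": joint torques, N m; "eef_pos": TCP position; "orientation": TCP orientation; "force": force on the tool from outside, world axes, zero at the start; "torque": the same for the moment, N m; "grip_width": finger opening in m; "grip_force": force on a finger pad.
Only numpy, scipy, OpenCV 4.12 (cv2) and the standard library are available. Lean on these libraries where they do the work, as an engineer would, in place of code of your own. Each camera call takes 0.05 s, during which the arm holds its last target. There are 200 camera calls.

## Task

The carafe brush lies closed on its wooden rest: while it lies there, press the catch button on the side of its handle and, keeping it pressed, pull the handle back past the first stop to the second, last stop. Then lift the extended brush about a hand's breadth straight up off the rest and finish while holding it there, still, roughly level and still fully extended; do not put it down or let go. Leave the glass carafe, the mug and the jar where they stand.

Things in the scene. Friction and masses are not known exactly. Their poses are not given: they have to be found in the camera images.
- rest: Fixed wooden brush rest: board 250 x 100 x 14 mm (x -155 to +95 mm) with two slotted posts, open at the top. Origin: on the counter, straight below the origin of the closed brush; x runs along the brush towards the bristle head, y across, z up. Between the posts (x -121 to +62 mm) there is only the board, so fingers have room there, also while pulling.
- rear_post (a point): Middle of the slot floor of the rest's rear post, 59 mm above the counter, at x = -132 mm of the rest. Post 22 mm long, 50 mm wide; carries the handle between two lips that reach 73 mm height (gap 30 mm).
- front_post (a point): Middle of the slot floor of the rest's front post, 64 mm above the counter, at x = +70 mm of the rest. Post 16 mm long, 50 mm wide; carries the shaft between two cheeks that reach 84 mm height (gap 16 mm).
- brush: Loose telescoping brush, about 160 g. This body is its handle: grey plastic bar 24 mm wide (y), 22 mm high (z), from x = -150 to +40 mm, plus an 8 mm black nose. Origin: on its centre line level with the button, 70 mm above the counter and above the rest's origin at the start; x points to the bristle head, z up. Pulling the handle along its -x extends it: the front post holds the shaft's collar.
- shaft (a joint): How far the steel shaft (12 mm diameter) is drawn out of the handle, in m: 0 closed, 0.040 first stop, 0.080 second stop, which is also the end of its travel (0.081). About 2 N of friction. At 0, 0.040 and 0.080 a catch locks it whenever the button is out; the catch is free while the button is pressed.
- button (a joint): Press of the catch button, in m: 0 out, 0.005 fully pressed (flush with the handle); the catch lets go from about 0.003. Sprung: 2 N to start, about 6 N fully pressed; it comes out when released.
- button_spot (a point): Middle of the handle's side face (its -y side) under the black catch button, a square 14 x 14 mm that stands 5 mm out from this face and presses in along +y. A grip from above centred on the brush's origin and closing along y presses it with one finger and holds the handle too (29 mm over handle and button before, 24 mm pressed).
- collar (a point): Centre of the rear face of the plastic collar on the shaft (disc of 28 mm diameter, 6 mm thick), 83 mm ahead of the brush's origin when closed. It stands just beyond the front post of the rest (5 mm of play) and bears on it when the handle is pulled.
- head_tip (a point): Foremost point of the white bristle head (88 mm long, 43 mm thick), on the centre line, 183 mm ahead of the brush's origin when closed and 263 mm when fully extended.
- carafe: Bystander: open glass carafe, 124 mm across, 150 mm tall, with a black handle that sticks out 100 mm from its axis, on the counter beyond the bristle head. Origin: centre of its underside.
- mug: Bystander: white mug, 80 mm across, 95 mm tall, with a handle, on the counter on the other side. Origin: centre of its underside.
- jar: Bystander: closed amber glass jar with a wooden cap, 68 mm across, 85 mm tall, on the counter at the far side of the rest. Origin: centre of its underside.

How it is judged:
By the outcome, as a careful person would: the job done as asked, in the order asked, and still so for the second after the job is handed in, while the arm keeps its last pose, push and grip.
It also fails if it takes over 30 s, if anything falls off the work surface, if the arm or the gripper's body presses on something with over 40 N, if the wrist force passes 120 N, or if a joint passes its speed limit or range.

## Working session

There is one attempt and no reset: what is moved stays moved. The work goes in short steps, each a Python script; the robot and the scene stay as the last script left them, time stands still between calls to the robot, and variables do not carry over. Pictures are saved under pics/ and viewed, at most 10 in all, crops included, and the job is handed in when it is done.

```bash
mkdir -p pics; python3 - <<'E'
from station import bot
import cv2,numpy as np
for n in ("scene","side","wrist"):
    i=bot.camera_info(n); print(n,i["fov_y"],i["cx"],i["cy"],np.round(i["R"],3).tolist(),np.round(i["t"],3))
ims=[bot.read_camera(n) for n in ("scene","side","wrist")]
for n,m in zip(("scene","side","wrist"),ims): cv2.imwrite(f"pics/{n}0.png",m[:,:,::-1])
print(bot.tip_extent,bot.read_state())
E
```

```text
scene 47.24550653324114 255.68308896581962 193.28896198733398 [[0.045, 0.999, 0.007], [0.733, -0.028, -0.68], [-0.679, 0.036, -0.733]] [-0.017 -0.419  1.957]
side 57.751468755562975 256.43308887080667 193.63155316727585 [[0.785, -0.62, -0.016], [-0.359, -0.433, -0.827], [0.506, 0.655, -0.562]] [-0.481  0.256  0.809]
wrist 58.746153263928534 264.3496487015722 191.28419768827584 [[1.0, -0.0, -0.003], [0.0, -0.964, 0.264], [-0.003, -0.264, -0.964]] [-0.573 -0.028  0.391]
0.008 {'t': 0.15, 'joint_pos': array([-1.50501559e-01,  2.07252288e-01,  1.54260074e+00,  6.42650694e-06,
        1.39349270e+00, -1.50487579e-01]), 'qvel': array([ 0.00071981, -0.00252499, -0.00431348,  0.00052205,  0.00060485,
       -0.00040919]), 'tau': array([ 1.45590316e-04, -3.71313965e+01, -2.81812102e+01,  6.98270788e-02,
        3.27237044e-02, -1.05386437e-04]), 'eef_pos': array([5.74399193e-01, 8.10354999e-05, 2.12553500e-01]), 'orientation': array([-7.07600099e-04,  7.07111855e-01,  7.07101164e-01, -5.17327321e-04]), 'force': array([-0.92290834, -0.53634894, -0.6676171 ]), 'torque': array([-0.04059554,  0.01410891,  0.02143931]), 'grip_force': 0.0, 'grip_width': 0.09391807507810213}
```

View pics/scene0.png

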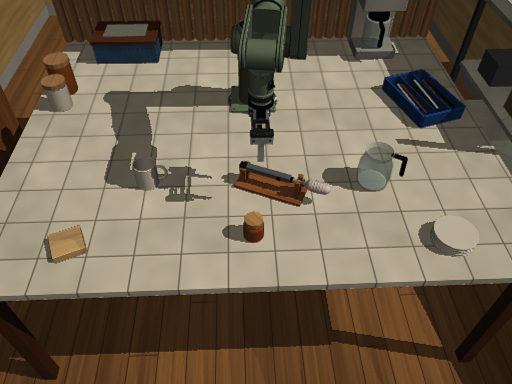

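View pics/side0.png

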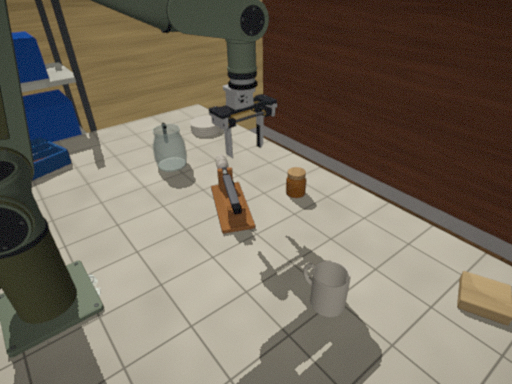

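View pics/wrist0.png

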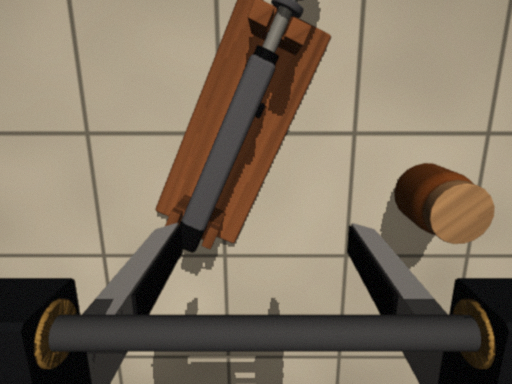

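The pictures show the brush on its rest. In the wrist view the handle runs from (190,235) at the rear to the nose at (265,52), with the button at (262,108). The jar is at (445,205). In the scene view the mug is at (146,170) and the carafe at (376,167), both well clear. I'll hover aligned with the brush for a closer view.

```bash
cat > h.py <<'E'
from station import bot
import numpy as np, cv2
from scipy.spatial.transform import Rotation as Ro
def ray(info,px,z):
    f=192/np.tan(np.radians(info["fov_y"]/2)); R=np.array(info["R"]); t=np.array(info["t"])
    px=np.atleast_2d(px).astype(float)
    d=np.c_[(px[:,0]-info["cx"])/f,(px[:,1]-info["cy"])/f,np.ones(len(px))]@R
    c=-R.T@t
    return c+d*((z-c[2])/d[:,2])[:,None]
def quat(th): # tool x along heading th, z down
    x=np.array([np.cos(th),np.sin(th),0]); z=np.array([0,0,-1.])
    q=Ro.from_matrix(np.c_[x,np.cross(z,x),z]).as_quat(); return q[[3,0,1,2]]
E
python3 - <<'E'
from h import *
i=bot.camera_info("wrist")
p=ray(i,[(191,232),(262,55)],.081); print(p, np.linalg.norm(p[1]-p[0]))
d=p[1]-p[0]; th=np.arctan2(d[1],d[0]); u=d/np.linalg.norm(d)
o=p[0]+.150*u; print(np.degrees(th),o)
b=ray(i,[(157,212),(235,243)],.014); print(b,np.linalg.norm(b[1]-b[0]))
tgt=o-.07*u; tgt[2]=.25
bot.movep(tgt,quat(th))
i=bot.camera_info("wrist"); im=bot.read_camera("wrist"); cv2.imwrite("pics/w1.png",im[:,:,::-1])
print(bot.read_state()["eef_pos"],i["R"],i["t"],bot.read_state()["t"])
E
```

```text
[[ 0.50416235 -0.04659882  0.081     ]
 [ 0.57200967  0.11062754  0.081     ]] 0.17124072447861494
66.65852980413307 [0.56359388 0.09112516 0.081     ]
[[ 0.45106594 -0.04938201  0.014     ]
 [ 0.53933279 -0.08764073  0.014     ]] 0.09620170064476374
[0.53584125 0.02663337 0.24939595] [[ 9.18938646e-01 -3.94400513e-01 -2.09967500e-05]
 [-3.80308239e-01 -8.86118271e-01  2.64877430e-01]
 [-1.04486400e-01 -2.43398122e-01 -9.64282089e-01]] [-0.48197198  0.1898452   0.48851759] 0.7083
```

View pics/w1.png

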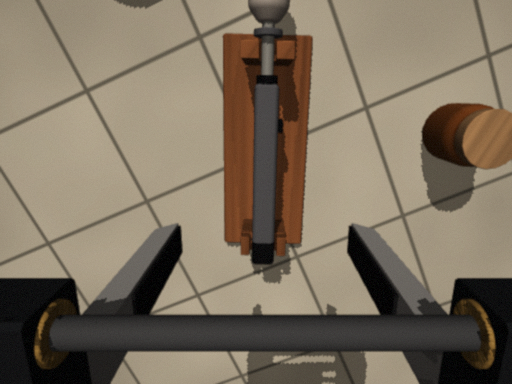

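The board spans (224,36)–(312,38) at the front to (224,242)–(300,244) at the rear. The handle runs from the nose at row 76 to the black end cap at rows 243–262, and the button is at (280,126). I'll compute the pose from the board and check it against the handle and button.

```bash
python3 - <<'E'
from h import *
i=bot.camera_info("wrist"); im=cv2.imread("pics/w1.png")
hsv=cv2.cvtColor(im,cv2.COLOR_BGR2HSV)
wood=((hsv[...,0]<14)&(hsv[...,1]>130)&(hsv[...,2]>60)); wood[:, :200]=0; wood[:,330:]=0
rows={r:(np.where(wood[r])[0].min(),np.where(wood[r])[0].max()) for r in (60,90,120,150,180,210,225)}
L=ray(i,[(rows[r][0],r) for r in rows],.014);Rr=ray(i,[(rows[r][1]+1,r) for r in rows],.014)
def fit(p):
    c=p.mean(0); d=np.linalg.svd(p-c)[2][0]; d=d*np.sign(d[1]); return c,d
for n,p in(("L",L),("R",Rr)):
    c,d=fit(p); print(n,rows.values() if n=="L" else "",np.degrees(np.arctan2(d[1],d[0])),np.ptp((p-c)@np.array([d[1],-d[0],0])))
d=(fit(L)[1]+fit(Rr)[1]);d/=np.linalg.norm(d); y=np.array([-d[1],d[0],0])
th=np.arctan2(d[1],d[0])
print("width",(L@y).mean()-(Rr@y).mean(),"board yc",((L@y).mean()+(Rr@y).mean())/2,"th",np.degrees(th))
def loc(px,z): q=ray(i,px,z); return np.round(np.c_[q@d,q@y],4).tolist()
print("board front/rear",loc([(224,36),(312,38),(224,242),(300,244)],.014))
g=im.max(2).astype(int)-im.min(2)
hm=(g<22)&(im.max(2)<125)
for r in (95,110,160,180,200,220):
    c=np.where(hm[r,240:290])[0]+240; print(r,c.min(),c.max(),loc([(c.min(),r),(c.max()+1,r)],.081))
print("nose/end/cap z81",loc([(267,76),(267,84),(263,243),(262,262)],.081),"cap z59",loc([(262,262)],.059))
print("button z.077",loc([(280,119),(280,133)],.077),"collar",loc([(268,36)],.084))
cv2.imwrite("pics/w1c.png",cv2.resize(im[0:270,200:330],None,fx=2.2,fy=2.2,interpolation=cv2.INTER_CUBIC))
E
```

```text
L dict_values([(np.int64(224), np.int64(310)), (np.int64(224), np.int64(308)), (np.int64(224), np.int64(306)), (np.int64(224), np.int64(305)), (np.int64(225), np.int64(303)), (np.int64(225), np.int64(301)), (np.int64(225), np.int64(301))]) 65.3958347086699 0.0009281007773414842
R  65.41164805362163 0.0010490021289142446
width 0.09712750708620382 board yc -0.4764341612465871 th 65.40374138114576
board front/rear [[0.3877, -0.4284], [0.3879, -0.525], [0.1431, -0.4264], [0.1426, -0.5243]]
95 254 278 [[0.3258, -0.4643], [0.3263, -0.4882]]
110 255 278 [[0.3118, -0.4655], [0.3124, -0.4887]]
160 254 276 [[0.2628, -0.4652], [0.2634, -0.4884]]
180 254 275 [[0.2422, -0.4655], [0.2427, -0.488]]
200 253 275 [[0.2208, -0.4648], [0.2214, -0.4887]]
220 253 275 [[0.1987, -0.4651], [0.1993, -0.4894]]
nose/end/cap z81 [[0.3433, -0.4763], [0.3361, -0.4765], [0.1727, -0.4763], [0.1502, -0.4757]] cap z59 [[0.139, -0.4758]]
button z.077 [[0.3036, -0.4901], [0.2899, -0.4906]] collar [[0.3776, -0.4763]]
```

View pics/w1c.png

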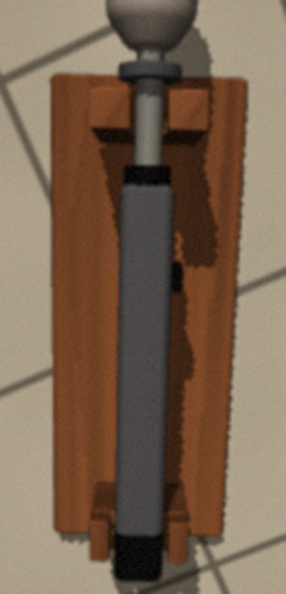

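Independent cues (board ends, handle front, button) agree: origin at about 0.2965 along the brush and -0.4766 across, heading 65.4°. The board measures 97 × 245 mm against 100 × 250 mm, and the handle is 24 mm wide. Next I'll grasp.

```bash
cat >> h.py <<'E'
th=np.radians(65.4); d=np.array([np.cos(th),np.sin(th),0]); y=np.array([-d[1],d[0],0])
o=.2965*d-.4766*y
def show(s=""):
    q=bot.read_state(); e=q["eef_pos"]
    print(s,round(q["t"],2),"loc",np.round([(e-o)@d,(e-o)@y,e[2]],4),"F",np.round([q["force"]@d,q["force"]@y,q["force"][2]],1),"w",round(q["grip_width"],4),round(q["grip_force"],1))
E
python3 - <<'E'
from h import *
print(o)
bot.move_gripper(.06,10)
bot.movep(o+[0,0,.16],quat(th)); show("above")
print(bot.move_straight(o+[0,0,.059],speed=.08,contact_N=8)); show("down")
bot.move_gripper(.0,50); show("closed")
i=bot.read_camera("wrist"); cv2.imwrite("pics/w2.png",i[:,:,::-1])
E
```

```text
[0.55676918 0.07118908 0.        ]
above 1.9 loc [-1.0e-04  2.0e-04  1.6e-01] F [ 0.4 -0.3  0.2] w 0.0603 0.0
False
down 3.31 loc [ 0.0003 -0.0006  0.0597] F [-0.7  0.7 -0.3] w 0.0598 0.0
closed 3.96 loc [0.     0.0002 0.0591] F [-0.5  0.1  2.2] w 0.0238 50.0
```

The width is 23.8 mm, so the button is fully pressed. Next comes the pull.

```bash
python3 - <<'E'
from h import *
p=bot.read_state()["eef_pos"]
bot.move_straight(p-.02*d,speed=.05); show("20")
bot.move_straight(p-.075*d,speed=.05); show("75")
for k in (.080,.083,.086,.088,.090):
    hit=bot.move_straight(p-k*d,speed=.02,contact_N=10); show(f"{k} {hit}")
    if hit: break
bot.sleep(.2); show("end")
for n in ("side","wrist","scene"): cv2.imwrite(f"pics/{n}3.png",bot.read_camera(n)[:,:,::-1])
s=cv2.imread("pics/side3.png")[100:260,150:330]; w=cv2.imread("pics/wrist3.png")
cv2.imwrite("pics/c3.png",np.hstack([cv2.resize(s,(432,384)),w[:, 160:420]]))
E
```

```text
20 4.56 loc [-0.021  -0.0001  0.0592] F [-2.5 -0.8 -0.3] w 0.0235 50.0
75 5.81 loc [-0.0754  0.0002  0.0592] F [-0.6 -1.2  2. ] w 0.0237 50.0
0.08 False 6.21 loc [-0.0799  0.0002  0.0592] F [ 2.6 -1.   1.1] w 0.0241 50.0
0.083 False 6.51 loc [-0.0831  0.0002  0.0592] F [ 2.5 -1.7  2.3] w 0.0237 50.0
0.086 False 6.81 loc [-0.086   0.0002  0.0592] F [ 3.4 -1.3  1.7] w 0.0235 50.0
0.088 False 7.06 loc [-0.0861  0.0002  0.0592] F [ 9.4 -0.7 -0.2] w 0.0238 50.0
0.09 False 7.31 loc [-0.0861  0.0002  0.0592] F [15.6 -0.1 -1.6] w 0.024 50.0
end 7.51 loc [-0.0861  0.0001  0.0592] F [15.7 -1.  -1.9] w 0.0235 50.0
```

View pics/c3.png

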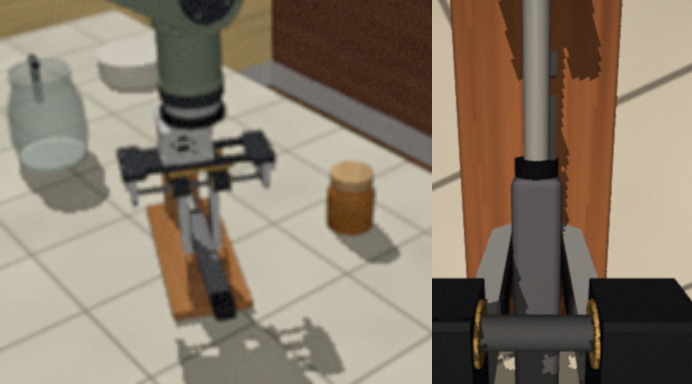

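The pull met the hard stop at 86.1 mm, which is 81 mm of travel plus 5 mm of play. The picture shows a long bare shaft. I'll relieve the force and lift 100 mm.

```bash
python3 - <<'E'
from h import *
bot.move_gripper(0,60)
p=bot.read_state()["eef_pos"]
bot.move_straight(p+.0002*d,speed=.01); show("relax")
p=bot.read_state()["eef_pos"]
bot.move_straight(p+[0,0,.03],speed=.04); show("30")
bot.move_straight(p+[0,0,.10],speed=.06); bot.sleep(.5); show("up")
for n in ("side","wrist","scene"): cv2.imwrite(f"pics/{n}4.png",bot.read_camera(n)[:,:,::-1])
s=cv2.imread("pics/side4.png")[80:280,120:330]; w=cv2.imread("pics/wrist4.png"); c=cv2.imread("pics/scene4.png")[110:260,180:330]
cv2.imwrite("pics/c4.png",np.hstack([cv2.resize(s,(300,286)),cv2.resize(w[:,160:420],(194,286)),cv2.resize(c,(286,286))]))
E
```

```text
relax 8.43 loc [-0.086   0.0002  0.0592] F [ 2.8 -0.3  0.8] w 0.0236 60.0
30 9.32 loc [-0.0837  0.0021  0.0875] F [12.5 -0.9 -6.9] w 0.0238 60.0
up 11.14 loc [-0.086   0.0002  0.1592] F [-0.4  1.6 -2. ] w 0.0237 60.0
```

View pics/c4.png

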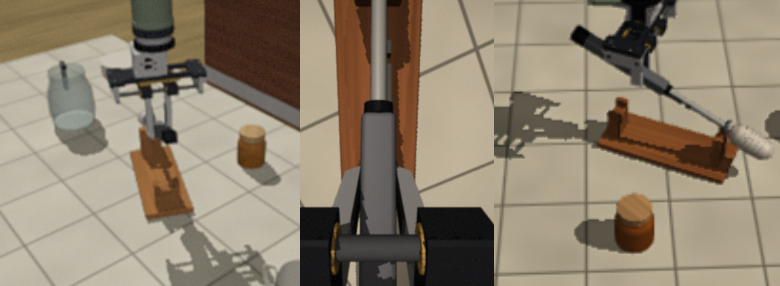

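The scene view shows the brush lifted but pitched head-down in the grip: the black rear cap is high at upper left and the head at lower right. I'll measure the pitch and the extension in the brush's vertical plane.

```bash
cat >> h.py <<'E'
def vplane(info,px):
    f=192/np.tan(np.radians(info["fov_y"]/2)); R=np.array(info["R"]); t=np.array(info["t"]); px=np.atleast_2d(px).astype(float)
    r=np.c_[(px[:,0]-info["cx"])/f,(px[:,1]-info["cy"])/f,np.ones(len(px))]@R; c=-R.T@t
    P=c+r*(((o-c)@y)/(r@y))[:,None]; return np.round(np.c_[(P-o)@d,P[:,2]],4)
E
python3 - <<'E'
from h import *
c=cv2.imread("pics/scene4.png")[110:220,205:345]
cv2.imwrite("pics/c5.png",cv2.resize(c,None,fx=5,fy=5,interpolation=cv2.INTER_CUBIC))
E
```

```text
(no output)
```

View pics/c5.png

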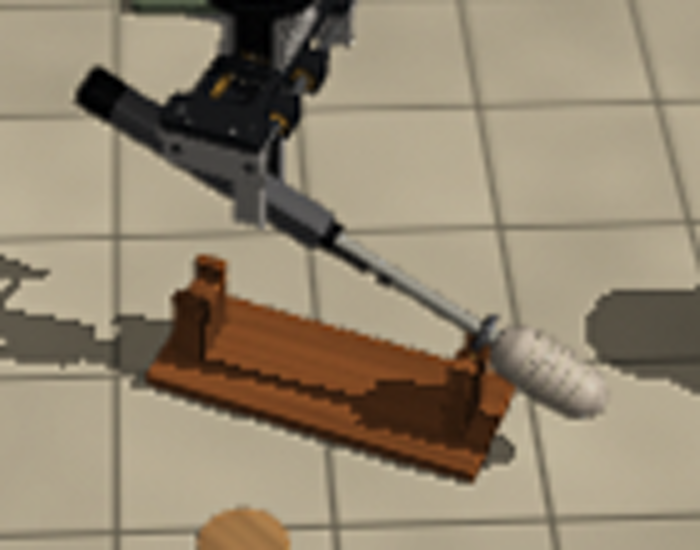

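In the 5× crop, the rear cap is at (92,92), the nose end at (333,235), the collar at (487,330) and the head tip at (602,400).

```bash
python3 - <<'E'
from h import *
i=bot.camera_info("scene")
px=np.array([(92,92),(333,235),(487,330),(602,400)])/5+[205,110]
P=vplane(i,px); print(P); v=P[3]-P[0]; print(np.degrees(np.arctan2(v[1],v[0])),np.linalg.norm(v),np.linalg.norm(P[2]-P[1]),np.linalg.norm(P[1]-P[0]),np.linalg.norm(P[3]-P[2]))
E
```

```text
[[-0.2044  0.2177]
 [-0.0291  0.1494]
 [ 0.084   0.1021]
 [ 0.1689  0.0674]]
-21.930959964488913 0.4024213960514525 0.12259241412093981 0.18813553624980053 0.09171750105623244
```

The brush is pitched 21.9° down. The lengths fit full extension: cap to tip measures 402 mm against a nominal 413 mm. I'll level it by pitching the tool about the grasp point, in small slow steps.

```bash
python3 - <<'E'
from h import *
s=bot.read_state(); q=s["orientation"]; R0=Ro.from_quat(q[[1,2,3,0]]); gp=s["eef_pos"]-.011*R0.as_matrix()[:,2]
def pose(a):
    R=Ro.from_rotvec(-y*np.radians(a))*R0; k=R.as_quat(); return gp+.011*R.as_matrix()[:,2],k[[3,0,1,2]]
print(bot.solve_ik(*pose(22)))
for a in np.arange(2,22.1,2):
    bot.move_straight(*pose(a),speed=.0016)
bot.sleep(.5); show("level")
for n in ("scene","side"): cv2.imwrite(f"pics/{n}6.png",bot.read_camera(n)[:,:,::-1])
a=cv2.imread("pics/scene6.png")[100:210,205:345]
cv2.imwrite("pics/c6.png",cv2.resize(a,None,fx=5,fy=5,interpolation=cv2.INTER_CUBIC))
E
```

```text
[-0.4222178   0.09642987  1.83895858  0.40855604  1.23116903 -0.13557003]
level 14.82 loc [-0.0818  0.0002  0.16  ] F [ 0.2  0.6 -1.5] w 0.0235 60.0
```

View pics/c6.png

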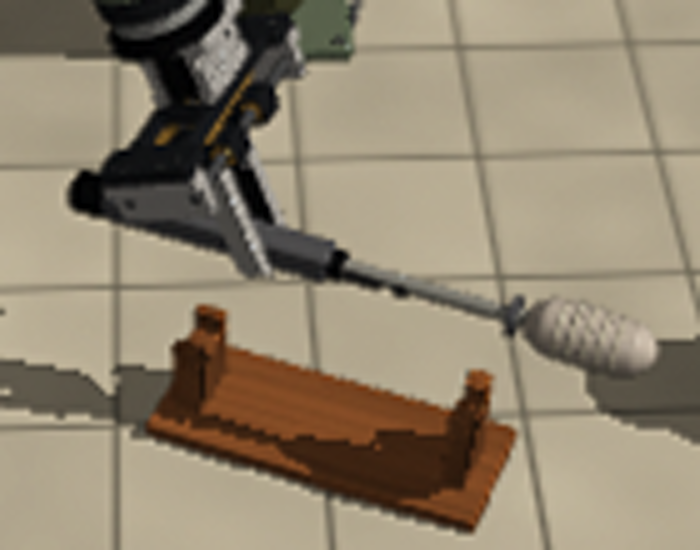

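The brush now looks parallel to the rest. The rear cap is at (82,193), the nose end at (343,265), the collar at (514,316) and the tip at (655,352). I'll verify those numbers and check for drift.

```bash
python3 - <<'E'
from h import *
i=bot.camera_info("scene")
px=np.array([(82,193),(343,265),(514,316),(655,352)])/5+[205,100]
P=vplane(i,px); print(P); v=P[3]-P[0]; print(np.degrees(np.arctan2(v[1],v[0])),np.linalg.norm(v),np.linalg.norm(P[2]-P[1]))
bot.sleep(1); b=bot.read_camera("scene")[:,:,::-1].astype(int); a=cv2.imread("pics/scene6.png").astype(int)
print("moved px",(abs(a-b).max(2)[100:210,205:345]>60).sum()); show()
c0=cv2.imread("pics/scene0.png").astype(int); D=abs(c0-b).max(2)
print("jar,mug,carafe",[(D[r:r+h,c:c+w]>60).sum() for r,c,h,w in((210,240,32,28),(152,130,38,35),(143,355,48,55))])
print(np.abs(bot.read_state()["qvel"]).max())
E
```

```text
[[-0.2145  0.1701]
 [-0.0228  0.1696]
 [ 0.0968  0.166 ]
 [ 0.1913  0.1683]]
-0.2541442255919782 0.4058039920947057 0.11965416833524856
moved px 0
 15.97 loc [-0.0819  0.0002  0.16  ] F [-0.2 -0.1 -2.1] w 0.0238 60.0
jar,mug,carafe [np.int64(0), np.int64(475), np.int64(0)]
0.0005968298619987206
```

The brush is level (-0.3°), about 0.17 m up and fully extended, with no movement in the pictures over a second. The pixel change around the mug must be the arm's shadow, as the arm never came near it. I'll hand the job in.

```bash
python3 -c "
from station import bot
print(bot.job_done())"
```

```text
the job is handed in; nothing more can be done
None
```

The job is handed in: the brush is fully extended and held still, level to within a degree, about 100 mm above the rest; it tipped about 22° head-down during the lift, so I levelled it in the air before handing in.

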